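# Restock the microscope's reagent rack in reverse order

### The arm

A 6-joint arm with a two-finger parallel gripper is mounted at the origin on a cart in front of the work surface, level with it; the furniture and walls round the work are solid. World frame = base frame: x ahead of the robot, y to its left, z up, the work surface at z = 0. Lengths are in mm, angles in rad, forces in N, time in s.
With the tool pointing down it reaches from about 350 to 850 mm from the base axis. Payload 8.1 kg.
Tool frame: the origin (TCP) lies on the mounting face of the last link; the fingertips stand 186 mm ahead of it and the grasp point (between the pads) lies 167 mm ahead of it; z points along the fingers, y is the line along which they close (so a half turn about z gives the same grasp; the last joint's range is limited). The gripper opens to 93 mm and grips with 3 to 60 N. Pads are 15 mm wide; open, the fingers measure 128 mm over their backs; the gripper's body (75 mm by 188 mm) begins 65 mm behind the grasp point.
Start: joints at [-1.247, 0.13, 1.488, -0, 1.523, -0.085], TCP at [238.525, -550.556, 404.735] pointing down, gripper open.
Joint ranges: [-2.96, 2.96], [-0.89, 2.26], [0.02, 2.5], [-1.34, 4.48], [0, 2.73], [-2.66, 2.66]. Speed limits (rad/s): [2.39, 2.39, 2.79, 3.14, 3.14, 3.14].

### API

Orientations are given as a rotation vector (axis times angle).
In Python, from station import env gives the robot as it stands. The module is installed in compiled form; this text tells all that it offers.
- The arm moves only by the shell command python3 -m creep 'ROWS' [OPENING] [FORCE]. ROWS is JSON, a list of rows, each an object of numbers: "tx", "ty", "tz": the shift along the world's x, y, z as a fraction of full scale; "wx", "wy", "wz": the turn, a rotation vector about the world's x, y, z as a fraction of full scale. A call has 1 to 20 rows; each row is the pose to reach, as a shift and turn from the pose commanded when the call began, turning the shorter way round; what a row does not reach only later rows make up. Full scale, the value 1, is 0.5 m for a shift and pi rad for a turn. A row lasts 1/8 s, in which the tool goes at most 62.5 mm and 10.7 degrees, less where a joint would pass 70% of its speed; a pose out of reach is approached as far as the arm can. A call with a number of a shift or a turn outside -1 to 1 is refused whole. A call with a gripper value outside its range is refused whole. OPENING is the closure, from 0 (fully open) to 1 (shut), set as the call begins (- or left out, the last holds). The fingers move at their own pace and stop on an object; FORCE is the grip in N (left out, the last holds). Time passes only in rows, so rows that repeat a pose let the fingers close. It gives the time, the measured TCP pose, the force, the opening and the grip force at its end, in the units of the state.
- env.read_state(): the state, without advancing time (a new reading comes with each control period).
- env.grab_frame(name): name is "scene" or "top" or "wrist"; returns a dict with "image" (420x560x3 uint8, red, green, blue), "mtx" (3x3 intrinsics, pixels), "eye" and "orientation" of the camera in the world. Camera axes: x right, y up, looking along -z (the intrinsics and any distortion apply to the point x, -y, -z); pixel columns grow to the right and rows downward; lengths in mm; the calibration is good to about 2 mm. The wrist camera is an equidistant fisheye: a pixel r from the principal point sees the ray r / f radians off the axis. A picture is of the moment at which its call begins. There is no depth.
- env.job_done(): hands the job in; it is judged then, once.
Trained networks look in a picture, given as the dict that the camera call returned (one of the last four; its "shot" number tells which), for a name from the list of things; names that differ only in an ending like _2 or _b are one class to them, and where a whole thing is asked for, a point or a joint stands for the part that bears it (a point fixed in the world has none). Each returns a list of dicts, best first, with "conf" (0 to 1); they miss things now and then, are a little off and sometimes report something else, mostly with a low value. They report only what shows in the picture. A call takes as long as a camera call.
- env.recognise(picture, name): "rect" ([left, top, width, height] in pixels, round what is visible of it).
- env.mark_of(picture, name): "pixel" ([row, column] in pixels: a listed point, or the origin of a listed thing).
The state is a dict: "time_s": time; "qpos": joint angles; "joint_vel": joint speeds; "joint_efforts": joint torques, N m; "tcp_pos": TCP position; "orientation": TCP orientation; "force": force on the tool from outside, world axes, zero at the start; "wrist_torque": the same for the moment, N m; "grip_width": opening from 0.0 (shut) to 1.0 (fully open); "grip_force": force on a finger pad.
Only numpy, scipy, OpenCV 4.12 (cv2) and the standard library are available. Lean on these libraries where they do the work, as an engineer would, in place of code of your own. Each camera call takes 0.05 s, during which the arm holds its last target. There are 200 camera calls.

### The job

The next staining pass uses the reagents in the opposite order, so move the four containers from the full rack into the empty rack on the other side of the microscope with their order reversed: the one now nearest the robot goes into the compartment farthest from it, the second nearest into the second farthest, and so on. Each must end standing upright on the floor of its own compartment, and none may be knocked over on the way.

Things in the scene. Friction and masses are not known exactly. Their poses are not given: they have to be found in the camera images.
- tube: the slim screw-cap sample tube with a ribbed cap, upright, 113 mm tall, body 29 mm across, cap (top 14 mm) 32 mm across. Origin: centre of its underside, z up along it. Starts in one compartment of source_rack; weighs under 0.3 kg. Carry it round the front of the microscope (see jar).
- dropper: the small brown dropper bottle with a black rubber teat, upright, 102 mm tall; round body 33 mm across up to 55 mm height, collar 24 mm across at 62 to 77 mm, teat above it about 13 mm across. Origin: centre of its underside, z up along it. Starts in one compartment of source_rack; weighs under 0.3 kg. Carry it round the front of the microscope (see jar).
- bottle: the stout screw-cap reagent bottle, upright, 101 mm tall; round body 52 mm across with straight sides up to about 70 mm, cap 36 mm across. Origin: centre of its underside, z up along it. Starts in one compartment of source_rack; weighs under 0.3 kg. Carry it round the front of the microscope (see jar).
- jar: the low wide-mouth jar with a black lid, upright, 64 mm tall, 44 mm across. Origin: centre of its underside, z up along it. Starts in one compartment of source_rack; weighs under 0.3 kg. Carry it round the front of the microscope that stands between the racks (from x = 0.43 m on, |y| up to 0.2 m, stage 0.14 m high, head and monitor higher).
- place_tube: the fixed grey compartment of the source rack in which the tube starts; it stays behind when the tube is taken (all four look alike; which one of the row it is varies). Open square tray 73.5 mm outside, 69 mm inside, 14 mm high, floor 5 mm thick; origin: centre of its underside, 6 mm above the desk; axes as source_rack.
- place_dropper: the fixed grey compartment of the source rack in which the dropper starts; it stays behind when the dropper is taken (all four look alike; which one of the row it is varies). Open square tray 73.5 mm outside, 69 mm inside, 14 mm high, floor 5 mm thick; origin: centre of its underside, 6 mm above the desk; axes as source_rack.
- place_bottle: the fixed grey compartment of the source rack in which the bottle starts; it stays behind when the bottle is taken (all four look alike; which one of the row it is varies). Open square tray 73.5 mm outside, 69 mm inside, 14 mm high, floor 5 mm thick; origin: centre of its underside, 6 mm above the desk; axes as source_rack.
- place_jar: the fixed grey compartment of the source rack in which the jar starts; it stays behind when the jar is taken (all four look alike; which one of the row it is varies). Open square tray 73.5 mm outside, 69 mm inside, 14 mm high, floor 5 mm thick; origin: centre of its underside, 6 mm above the desk; axes as source_rack.
- source_rack: the full rack, on the left or the right of the desk: fixed aluminium base 84 x 312 x 6 mm with 33 mm high end plates; four square grey compartments in a row along its y axis, centres at x = 0, y = +111, +37, -37, -111 mm. Origin: centre of the base's underside, on the desk; +y points to the end farther from the robot. Compartments: the place_ entries.
- target_rack: the empty rack, on the other side: fixed aluminium base 84 x 312 x 6 mm with 33 mm high end plates; four square grey compartments in a row along its y axis, centres at x = 0, y = +111, +37, -37, -111 mm. Origin: centre of the base's underside, on the desk; +y points to the end farther from the robot. Each 69 mm square inside, floor 11 mm and rim 20 mm above the origin.

How it is judged:
By the outcome, as a careful person would: the job done as asked, in the order asked, and still so for the second after the job is handed in, with the robot touching nothing.
It also fails if it takes over 136 s, if anything falls off the work surface, if the arm or the gripper's body presses on something with over 40 N, if the wrist force passes 120 N, or if a joint passes its speed limit or range.

## Working session

There is one attempt and no reset: what is moved stays moved. The work goes in short steps, Python scripts to look and compute and a shell command to move; the robot and the scene stay as the last step left them, time stands still between calls to the robot, and variables do not carry over. Pictures are saved under pics/ and viewed, at most 14 in all, crops included, and the job is handed in when it is done.

```bash
mkdir -p pics
cat > h.py <<'E'
import numpy as np, cv2
from scipy.spatial.transform import Rotation as R
from station import env
def Rm(o):
    o=np.array(o,float)
    return o if o.shape==(3,3) else R.from_rotvec(o).as_matrix()
def ray(p,row,col,fish=False):
    K=np.array(p["mtx"]);x=(col-K[0,2])/K[0,0];y=(row-K[1,2])/K[1,1]
    if fish:
        r=np.hypot(x,y);d=np.array([x/r*np.sin(r),y/r*np.sin(r),np.cos(r)]) if r>0 else np.array([0,0,1.])
    else: d=np.array([x,y,1.])
    return Rm(p["orientation"])@(d*[1,-1,-1])
def at_z(p,row,col,z,fish=False):
    d=ray(p,row,col,fish);e=np.array(p["eye"],float);return e+d*(z-e[2])/d[2]
def save(p,n): cv2.imwrite("pics/"+n,cv2.cvtColor(p["image"],cv2.COLOR_RGB2BGR))
E
python3 - <<'E'
from h import *
print(env.read_state())
names=["tube","dropper","bottle","jar","source_rack","target_rack"]
for c in ["top","scene"]:
    p=env.grab_frame(c);save(p,c+"0.png")
    print(c,{k:v for k,v in p.items() if k!="image"})
    for n in names:
        z={"source_rack":0,"target_rack":0}.get(n,11)
        for m in env.mark_of(p,n)[:2]: print(n,m["pixel"],round(m["conf"],2),at_z(p,*m["pixel"],z).round(1))
        for m in env.recognise(p,n)[:1]: print("   rect",np.round(m["rect"],1),round(m["conf"],2))
E
```

```text
{'time_s': 0.0, 'qpos': array([-1.24740674e+00,  1.31130500e-01,  1.48925855e+00,  2.10049265e-05,
        1.52296589e+00, -8.54123712e-02]), 'joint_vel': array([-8.53781220e-04, -7.59540458e-04, -3.34546651e-05, -1.58376395e-03,
       -1.45551192e-03, -1.06985165e-03]), 'joint_efforts': array([ 1.80845640e-03, -5.59830379e+01, -4.91763103e+01,  7.67156132e-02,
        3.56158765e-02, -1.59725255e-04]), 'tcp_pos': array([ 238.45341997, -550.34181099,  403.7168355 ]), 'orientation': array([-3.07447780e+00, -6.37325241e-01,  2.95720343e-04]), 'force': array([1.08871525, 0.0028198 , 0.06195482]), 'wrist_torque': array([ 0.01991479, -0.01197016,  0.00351346]), 'grip_force': 0.0, 'grip_width': 1.0029729073054692}
top {'mtx': array([[506.09897402,   0.        , 278.56132651],
       [  0.        , 506.09897402, 207.24890815],
       [  0.        ,   0.        ,   1.        ]]), 'eye': array([ 229.88238608,  -11.36786948, 1543.91972995]), 'orientation': array([ 0.1287544 , -0.16620505, -1.5638714 ]), 'shot': 1}
tube [250.5, 175.7] 0.75 [387.2 262.7  11. ]
   rect [163.7 243.5  15.5  14.3] 
[... 668 characters left out ...]
 array([-43.84144262, 651.20364676, 765.61944348]), 'orientation': array([ 0.36426483, -1.06894774, -2.24744106]), 'shot': 2}
   rect [221.3 278.   19.5  45.6] 0.75
dropper [273.5, 150.8] 0.78 [610.1 288.6  11. ]
   rect [140.4 240.5  21.2  38.9] 0.75
bottle [307.2, 203.4] 0.69 [452.7 278.3  11. ]
   rect [190.6 266.5  26.2  45.8] 0.82
jar [290.5, 177.8] 0.94 [527.1 282.5  11. ]
jar [297.2, 192.8] 0.47 [489.  274.4  11. ]
   rect [164.  261.4  25.2  39.3] 0.93
source_rack [300.4, 192.5] 0.87 [490.8 275.2   0. ]
source_rack [305.0, 204.0] 0.32 [463.2 268.    0. ]
   rect [129.4 256.2 133.1  92.2] 0.8
target_rack [169.9, 349.4] 0.89 [ 504.7 -358.4    0. ]
   rect [300.7 141.6  94.3  58.8] 0.93
```

View pics/top0.png

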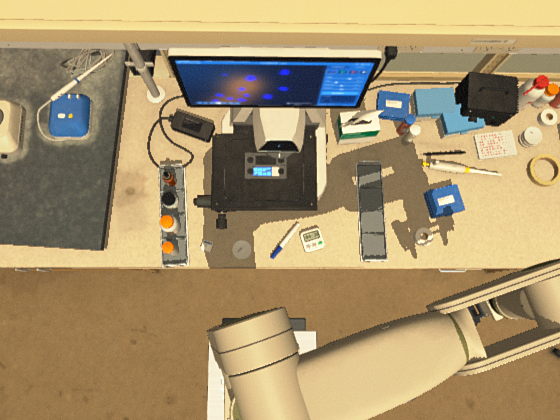

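View pics/scene0.png

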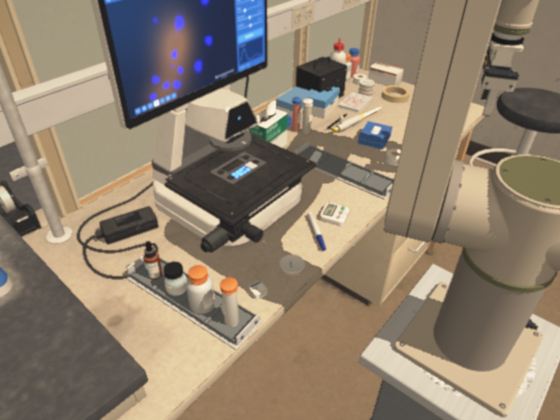

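The tops show the full rack on the left (y≈+280): tube (168,248), bottle (170,223), jar (170,200), dropper (169,178), near to far. The empty rack is on the right, at about (371,212). I'll go to the target rack first for a wrist view on the way.

```bash
python3 -m creep '[{"tx":0.363,"ty":0.42,"wz":-0.1301},{"tx":0.363,"ty":0.42,"wz":-0.1301},{"tx":0.363,"ty":0.42,"wz":-0.1301},{"tx":0.363,"ty":0.42,"wz":-0.1301},{"tx":0.363,"ty":0.42,"wz":-0.1301},{"tx":0.363,"ty":0.42,"wz":-0.1301},{"tx":0.363,"ty":0.42,"wz":-0.1301},{"tx":0.363,"ty":0.42,"wz":-0.1301}]' 0
python3 - <<'E'
from h import *
p=env.grab_frame("wrist");save(p,"w1.png")
print({k:v for k,v in p.items() if k!="image"})
for m in env.mark_of(p,"target_rack")[:2]: print(m["pixel"],m["conf"],at_z(p,*m["pixel"],0,True).round(1))
print(env.recognise(p,"target_rack")[:1], env.read_state()["orientation"])
E
```

```text
{'mtx': array([[325.1922621 ,   0.        , 285.80414026],
       [  0.        , 325.1922621 , 208.29923435],
       [  0.        ,   0.        ,   1.        ]]), 'eye': array([ 312.85313221, -518.1102849 ,  385.51215463]), 'orientation': array([-0.26218459,  0.17181785, -1.15225223]), 'shot': 3}
[{'rect': [129.0, 0.0, 84.4, 40.9], 'conf': 0.92}] [-3.07618906e+00 -6.37677067e-01 -2.75442455e-05]invalid input at $[0]: expected keys tx, ty, tz, wx, wy, wz
```

View pics/w1.png

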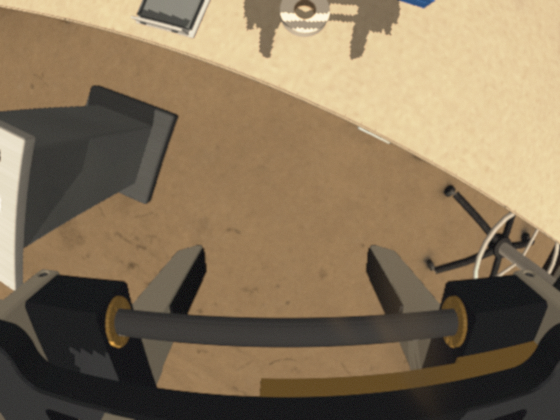

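The wrist view shows only the near end of the empty rack at (175,10), and the move was refused because every row needs all six keys. I'll resend it.

```bash
python3 -m creep '[{"tx":0.31,"ty":0.42,"tz":0,"wx":0,"wy":0,"wz":-0.1301},{"tx":0.31,"ty":0.42,"tz":0,"wx":0,"wy":0,"wz":-0.1301},{"tx":0.31,"ty":0.42,"tz":0,"wx":0,"wy":0,"wz":-0.1301},{"tx":0.31,"ty":0.42,"tz":0,"wx":0,"wy":0,"wz":-0.1301},{"tx":0.31,"ty":0.42,"tz":0,"wx":0,"wy":0,"wz":-0.1301},{"tx":0.31,"ty":0.42,"tz":0,"wx":0,"wy":0,"wz":-0.1301},{"tx":0.31,"ty":0.42,"tz":0,"wx":0,"wy":0,"wz":-0.1301},{"tx":0.31,"ty":0.42,"tz":0,"wx":0,"wy":0,"wz":-0.1301}]' 0
python3 - <<'E'
from h import *
p=env.grab_frame("wrist");save(p,"w2.png")
print({k:v for k,v in p.items() if k!="image"})
for m in env.mark_of(p,"target_rack")[:2]: print(m["pixel"],m["conf"],at_z(p,*m["pixel"],0,True).round(1))
print(env.recognise(p,"target_rack")[:1], env.read_state()["orientation"])
E
```

```text
time_s: 2.45
tcp_pos: [392.7, -341.8, 404.6]
orientation: [3.142, -0.003, -0.001]
force: [0.0, -0.4, -0.3]
grip_width: 0.999
grip_force: 0.0
{'mtx': array([[325.1922621 ,   0.        , 285.80414026],
       [  0.        , 325.1922621 , 208.29923435],
       [  0.        ,   0.        ,   1.        ]]), 'eye': array([ 473.75433658, -342.00285935,  385.3692489 ]), 'orientation': array([-0.23269469,  0.23293449, -1.55939082]), 'shot': 4}
[77.6, 279.5] 0.71 [ 514.5 -334.7    0. ]
[{'rect': [238.5, 0.0, 81.2, 220.4], 'conf': 0.6}] [-3.14148895e+00  2.31852099e-03  2.62625278e-04]
```

View pics/w2.png

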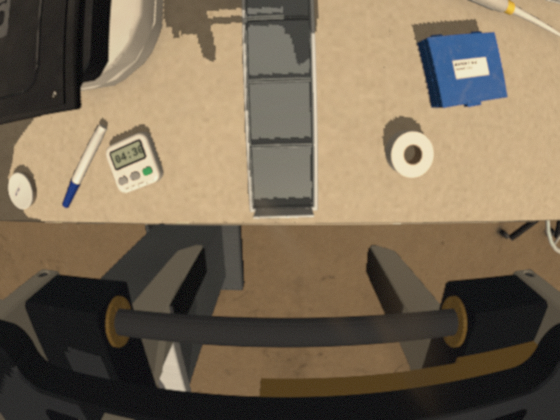

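The wrist view shows the empty rack lengthwise, with compartment dividers at rows ~142, 80 and 20 and columns 247–314. Next I'll go across to the source rack.

```bash
python3 -m creep '[{"tx":0,"ty":1,"tz":0,"wx":0,"wy":0,"wz":0},{"tx":0,"ty":1,"tz":0,"wx":0,"wy":0,"wz":0},{"tx":0,"ty":1,"tz":0,"wx":0,"wy":0,"wz":0},{"tx":0,"ty":1,"tz":0,"wx":0,"wy":0,"wz":0},{"tx":0,"ty":1,"tz":0,"wx":0,"wy":0,"wz":0},{"tx":0,"ty":1,"tz":0,"wx":0,"wy":0,"wz":0},{"tx":0,"ty":1,"tz":0,"wx":0,"wy":0,"wz":0},{"tx":0,"ty":1,"tz":0,"wx":0,"wy":0,"wz":0}]'
python3 -m creep '[{"tx":0,"ty":0.24,"tz":0,"wx":0,"wy":0,"wz":0},{"tx":0,"ty":0.24,"tz":0,"wx":0,"wy":0,"wz":0},{"tx":0,"ty":0.24,"tz":0,"wx":0,"wy":0,"wz":0},{"tx":0,"ty":0.24,"tz":0,"wx":0,"wy":0,"wz":0},{"tx":0,"ty":0.24,"tz":0,"wx":0,"wy":0,"wz":0}]'
python3 - <<'E'
from h import *
p=env.grab_frame("wrist");save(p,"w3.png")
print({k:v for k,v in p.items() if k!="image"})
for n in ["source_rack","tube","bottle","jar","dropper"]:
  for m in env.mark_of(p,n)[:1]: print(n,m["pixel"],m["conf"],at_z(p,*m["pixel"],0 if "r" in n and "rack" in n else 11,True).round(1))
print(env.read_state()["tcp_pos"])
a=cv2.imread("pics/w2.png")[0:225,230:330]; b=p["image"][0:225,200:400,::-1]
c=np.hstack([a,b]); c=cv2.resize(c,None,fx=2.6,fy=2.6,interpolation=cv2.INTER_CUBIC)
cv2.imwrite("pics/w3c.png",c)
E
```

```text
time_s: 3.6
tcp_pos: [393.2, 161.2, 405.2]
orientation: [-3.141, 0.001, -0.002]
force: [1.0, -0.3, 0.7]
grip_width: 1.001
grip_force: 0.0
time_s: 4.22
tcp_pos: [393.9, 278.2, 404.9]
orientation: [3.141, -0.003, 0.001]
force: [-0.2, 0.7, 0.4]
grip_width: 1.001
grip_force: 0.0
{'mtx': array([[325.1922621 ,   0.        , 285.80414026],
       [  0.        , 325.1922621 , 208.29923435],
       [  0.        ,   0.        ,   1.        ]]), 'eye': array([474.9521269 , 278.06394408, 385.62652985]), 'orientation': array([-0.23237434,  0.23231444, -1.5591929 ]), 'shot': 5}
tube [189.4, 294.5] 0.64 [384.1 267.8  11. ]
bottle [123.6, 286.1] 0.69 [461.6 277.7  11. ]
jar [60.7, 281.7] 0.91 [534.6 282.6  11. ]
dropper [8.9, 277.8] 0.93 [598. 287.  11.]
[393.73598239 278.85518002 404.91717034]
```

View pics/w3c.png

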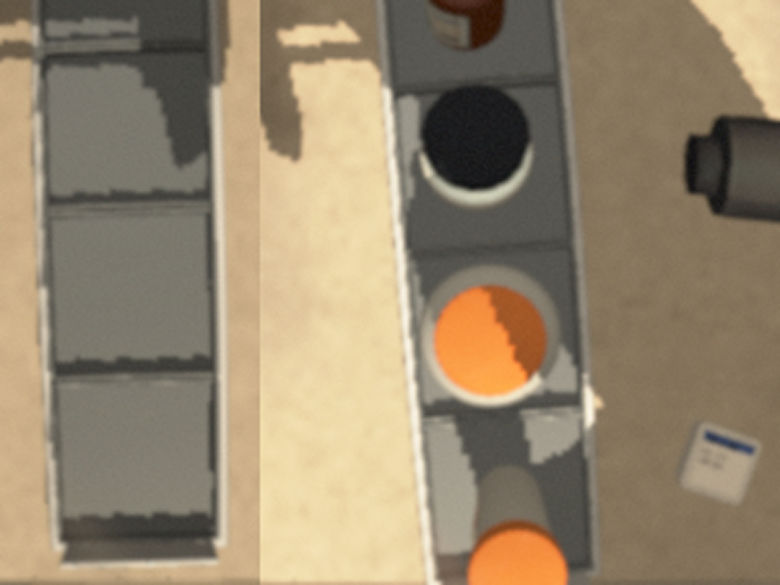

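The crops show the target dividers straight at rows 52, 204 and 375. The source rack is turned about 5°, with the lid and cap centres at (476,138), (490,341) and (517,572) in crop pixels. I'll convert these to positions.

```bash
cat > rows.txt </dev/null
python3 - <<'E'
from h import *
p=env.grab_frame("wrist")
q=dict(p); q["eye"]=np.array([473.754,-342.003,385.369]); q["orientation"]=np.array([-0.23269469,0.23293449,-1.55939082])
def T(X,Y,z): return at_z(q,Y/2.6,230+X/2.6,z,True).round(1)[:2]
def S(X,Y,z): return at_z(p,Y/2.6,200+(X-260)/2.6,z,True).round(1)[:2]
print("target dividers (rim z20), L R")
for l,r in [((45,52),(208,49)),((50,206),(212,203)),((55,376),(216,374))]: print(T(*l,20),T(*r,20),((T(*l,20)+T(*r,20))/2))
print("near end plate base/top",T(62,562,0),T(218,556,0),T(62,562,33),T(218,556,33))
print("source dividers")
for l,r in [((392,94),(552,82)),((412,253),(570,240)),((424,416),(584,402))]: print(S(*l,20),S(*r,20),((S(*l,20)+S(*r,20))/2))
print("jar",S(476,138,75),"bottle",S(490,341,112),"tube",S(517,572,124))
im=p["image"]; hsv=cv2.cvtColor(im,cv2.COLOR_RGB2HSV)
m=((hsv[...,0]<15)&(hsv[...,1]>150)&(hsv[...,2]>110)).astype(np.uint8)
n,l,s,c=cv2.connectedComponentsWithStats(m)
for i in range(1,n):
  if s[i,4]>200:
    cn=cv2.findContours((l==i).astype(np.uint8),0,1)[0][0]; (u,v),r=cv2.minEnclosingCircle(cn)
    print(s[i],(u,v),r,at_z(p,v,u,112,True).round(1),at_z(p,v,u,124,True).round(1))
E
```

```text
target dividers (rim z20), L R
[ 580.8 -299.4] [ 581.6 -368.9] [ 581.2  -334.15]
[ 511.2 -301.7] [ 512.1 -370.4] [ 511.65 -336.05]
[ 437.1 -302.9] [ 437.8 -372.6] [ 437.45 -337.75]
near end plate base/top [ 345.7 -301.8] [ 348.7 -376.9] [ 356.7 -305.3] [ 359.4 -373.9]
source dividers
[562.5 317.6] [567.7 249.5] [565.1  283.55]
[491.7 309.1] [497.5 241.8] [494.6  275.45]
[420.6 304.6] [427.  234.8] [423.8 269.7]
jar [531.8 281.4] bottle [458.7 276.6] tube [384.6 267.7]
[ 269  110   42   40 1096] (289.0, 130.0) 21.189720153808594 [459.7 276.2 112. ] [460.4 276.3 124. ]
[ 281  201   38   38 1016] (299.69049072265625, 219.5) 19.67272186279297 [380.9 266.5 112. ] [385. 267. 124.]
```

```bash
python3 -m creep '[{"tx":-0.017,"ty":-0.024,"tz":0,"wx":0,"wy":0,"wz":0},{"tx":-0.017,"ty":-0.024,"tz":-0.1,"wx":0,"wy":0,"wz":0},{"tx":-0.017,"ty":-0.024,"tz":-0.2,"wx":0,"wy":0,"wz":0},{"tx":-0.017,"ty":-0.024,"tz":-0.323,"wx":0,"wy":0,"wz":0},{"tx":-0.017,"ty":-0.024,"tz":-0.323,"wx":0,"wy":0,"wz":0},{"tx":-0.017,"ty":-0.024,"tz":-0.323,"wx":0,"wy":0,"wz":0}]' 0
python3 -m creep '[{"tx":0,"ty":0,"tz":0,"wx":0,"wy":0,"wz":0},{"tx":0,"ty":0,"tz":0,"wx":0,"wy":0,"wz":0},{"tx":0,"ty":0,"tz":0,"wx":0,"wy":0,"wz":0},{"tx":0,"ty":0,"tz":0,"wx":0,"wy":0,"wz":0},{"tx":0,"ty":0,"tz":0,"wx":0,"wy":0,"wz":0},{"tx":0,"ty":0,"tz":0,"wx":0,"wy":0,"wz":0},{"tx":0,"ty":0,"tz":0,"wx":0,"wy":0,"wz":0},{"tx":0,"ty":0,"tz":0,"wx":0,"wy":0,"wz":0}]' 1 25
```

```text
time_s: 5.32
tcp_pos: [385.8, 267.8, 245.3]
orientation: [-3.141, -0.0, -0.002]
force: [0.7, 0.5, 0.6]
grip_width: 1.0
grip_force: 0.0
time_s: 6.32
tcp_pos: [385.0, 267.4, 243.1]
orientation: [3.141, 0.0, -0.0]
force: [-0.6, 0.7, -0.5]
grip_width: 0.332
grip_force: 25.0
```

```bash
python3 -m creep '[{"tx":0,"ty":0,"tz":0.06,"wx":0,"wy":0,"wz":0},{"tx":0,"ty":0,"tz":0.13,"wx":0,"wy":0,"wz":0},{"tx":0,"ty":0,"tz":0.2,"wx":0,"wy":0,"wz":0},{"tx":0,"ty":0,"tz":0.2,"wx":0,"wy":0,"wz":0},{"tx":0,"ty":-0.08,"tz":0.2,"wx":0,"wy":0,"wz":0},{"tx":0,"ty":-1,"tz":0.2,"wx":0,"wy":0,"wz":0},{"tx":0,"ty":-1,"tz":0.2,"wx":0,"wy":0,"wz":0},{"tx":0,"ty":-1,"tz":0.2,"wx":0,"wy":0,"wz":0},{"tx":0,"ty":-1,"tz":0.2,"wx":0,"wy":0,"wz":0},{"tx":0,"ty":-1,"tz":0.2,"wx":0,"wy":0,"wz":0},{"tx":0,"ty":-1,"tz":0.2,"wx":0,"wy":0,"wz":0},{"tx":0,"ty":-1,"tz":0.2,"wx":0,"wy":0,"wz":0},{"tx":0,"ty":-1,"tz":0.2,"wx":0,"wy":0,"wz":0},{"tx":0,"ty":-1,"tz":0.2,"wx":0,"wy":0,"wz":0}]'
```

```text
time_s: 8.07
tcp_pos: [384.4, -233.8, 341.8]
orientation: [-3.14, 0.005, 0.003]
force: [-0.1, 1.0, 0.1]
grip_width: 0.336
grip_force: 25.0
```

```bash
python3 -m creep '[{"tx":0,"ty":-0.1,"tz":0,"wx":0,"wy":0,"wz":0},{"tx":0,"ty":-0.201,"tz":0,"wx":0,"wy":0,"wz":0},{"tx":0.08,"ty":-0.201,"tz":0,"wx":0,"wy":0,"wz":0},{"tx":0.472,"ty":-0.201,"tz":0,"wx":0,"wy":0,"wz":0},{"tx":0.472,"ty":-0.201,"tz":0,"wx":0,"wy":0,"wz":0},{"tx":0.472,"ty":-0.201,"tz":0,"wx":0,"wy":0,"wz":0},{"tx":0.472,"ty":-0.201,"tz":0,"wx":0,"wy":0,"wz":0},{"tx":0.472,"ty":-0.201,"tz":-0.08,"wx":0,"wy":0,"wz":0},{"tx":0.472,"ty":-0.201,"tz":-0.12,"wx":0,"wy":0,"wz":0},{"tx":0.472,"ty":-0.201,"tz":-0.12,"wx":0,"wy":0,"wz":0},{"tx":0.472,"ty":-0.201,"tz":-0.12,"wx":0,"wy":0,"wz":0}]'
python3 - <<'E'
from h import *
p=env.grab_frame("wrist")
for m in env.mark_of(p,"target_rack")[:1]: print(m["pixel"],m["conf"],at_z(p,*m["pixel"],0,True).round(1))
for m in env.mark_of(p,"tube")[:1]: print(m["pixel"],m["conf"],at_z(p,*m["pixel"],52,True).round(1))
t=env.grab_frame("top")
a=cv2.resize(t["image"][140:290,330:430],None,fx=3.2,fy=3.2,interpolation=cv2.INTER_CUBIC)[:420]
cv2.imwrite("pics/p1.png",cv2.cvtColor(np.hstack([p["image"][:,:475],cv2.copyMakeBorder(a,0,420-a.shape[0],0,0,0)]),cv2.COLOR_RGB2BGR))
print(env.read_state()["tcp_pos"])
E
```

```text
time_s: 9.45
tcp_pos: [621.0, -333.2, 284.9]
orientation: [3.141, -0.0, 0.002]
force: [0.5, -0.8, 0.1]
grip_width: 0.337
grip_force: 25.0
[233.9, 287.8] 0.64 [ 618.3 -334.9   52. ]
[ 621.31662094 -333.42587624  285.15801375]
```

View pics/p1.png

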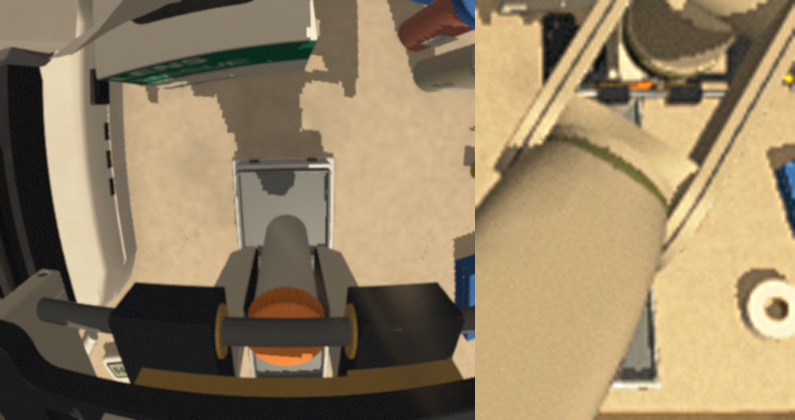

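The tube is held upright over the far compartment, and the far end plate shows at row 160, columns 234–334. I'll check the compartment's position from that.

Run:
```python
from h import *
p=env.grab_frame("wrist")
for r,c,z in [(159,235,33),(159,334,33),(172,240,20),(170,326,20),(248,238,20),(248,330,20)]: print(r,c,at_z(p,r,c,z,True).round(1))
```

```text
159 235 [ 669.3 -296.9   33. ]
159 334 [ 669.3 -368.9   33. ]
172 240 [ 657.2 -298.5   20. ]
170 326 [ 658.8 -364.9   20. ]
248 238 [ 593.4 -294.2   20. ]
248 330 [ 593.4 -370.6   20. ]
```

```bash
python3 -m creep '[{"tx":0,"ty":0,"tz":-0.03,"wx":0,"wy":0,"wz":0},{"tx":0,"ty":0,"tz":-0.06,"wx":0,"wy":0,"wz":0},{"tx":0,"ty":0,"tz":-0.079,"wx":0,"wy":0,"wz":0},{"tx":0,"ty":0,"tz":-0.079,"wx":0,"wy":0,"wz":0},{"tx":0,"ty":0,"tz":-0.079,"wx":0,"wy":0,"wz":0},{"tx":0,"ty":0,"tz":-0.079,"wx":0,"wy":0,"wz":0}]'
python3 -m creep '[{"tx":0,"ty":0,"tz":0,"wx":0,"wy":0,"wz":0},{"tx":0,"ty":0,"tz":0,"wx":0,"wy":0,"wz":0},{"tx":0,"ty":0,"tz":0,"wx":0,"wy":0,"wz":0},{"tx":0,"ty":0,"tz":0,"wx":0,"wy":0,"wz":0},{"tx":0,"ty":0,"tz":0,"wx":0,"wy":0,"wz":0},{"tx":0,"ty":0,"tz":0.05,"wx":0,"wy":0,"wz":0},{"tx":0,"ty":0,"tz":0.24,"wx":0,"wy":0,"wz":0},{"tx":0,"ty":0,"tz":0.24,"wx":0,"wy":0,"wz":0},{"tx":0,"ty":0,"tz":0.24,"wx":0,"wy":0,"wz":0}]' 0
python3 - <<'E'
from h import *
p=env.grab_frame("wrist");save(p,"w4.png")
for m in env.mark_of(p,"tube")[:1]: print(m["pixel"],m["conf"],at_z(p,*m["pixel"],11,True).round(1))
for m in env.recognise(p,"tube")[:1]: print(m)
E
```

```text
time_s: 10.45
tcp_pos: [620.9, -333.0, 243.4]
orientation: [-3.141, -0.0, 0.001]
force: [-0.1, 0.1, -0.3]
grip_width: 0.336
grip_force: 25.0
time_s: 11.58
tcp_pos: [621.9, -333.6, 369.0]
orientation: [3.137, 0.0, 0.011]
force: [-0.3, 0.1, 0.4]
grip_width: 1.003
grip_force: 0.0
[195.2, 284.1] 0.62 [ 616.8 -333.4   11. ]
{'rect': [262.8, 181.1, 41.5, 69.4], 'conf': 0.67}
```

View pics/w4.png

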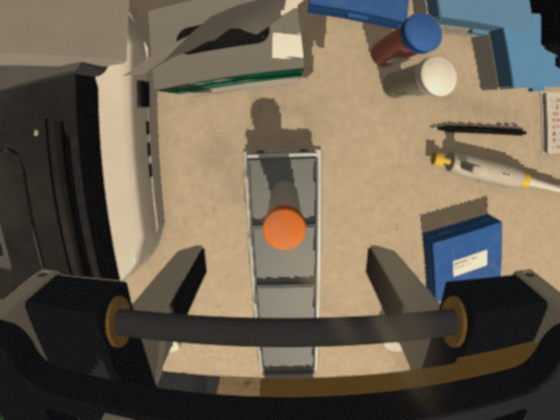

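The tube stands upright in the far compartment, cap at (284,228). Next I'll hover over the bottle with a turned gripper so it clears both the microscope and the jar.

```bash
python3 -m creep '[{"tx":-0.1,"ty":0,"tz":0,"wx":0,"wy":0,"wz":0},{"tx":-0.472,"ty":0,"tz":0,"wx":0,"wy":0,"wz":0},{"tx":-0.472,"ty":0,"tz":0,"wx":0,"wy":0,"wz":0},{"tx":-0.472,"ty":0,"tz":0,"wx":0,"wy":0,"wz":0},{"tx":-0.472,"ty":0,"tz":0,"wx":0,"wy":0,"wz":0},{"tx":-0.472,"ty":1,"tz":0,"wx":0,"wy":0,"wz":0.64},{"tx":-0.472,"ty":1,"tz":0,"wx":0,"wy":0,"wz":0.64},{"tx":-0.472,"ty":1,"tz":0,"wx":0,"wy":0,"wz":0.64},{"tx":-0.472,"ty":1,"tz":0,"wx":0,"wy":0,"wz":0.64},{"tx":-0.472,"ty":1,"tz":0,"wx":0,"wy":0,"wz":0.64},{"tx":-0.472,"ty":1,"tz":0,"wx":0,"wy":0,"wz":0.64},{"tx":-0.472,"ty":1,"tz":0,"wx":0,"wy":0,"wz":0.64},{"tx":-0.472,"ty":1,"tz":0,"wx":0,"wy":0,"wz":0.64},{"tx":-0.472,"ty":1,"tz":0,"wx":0,"wy":0,"wz":0.64},{"tx":-0.472,"ty":1,"tz":0,"wx":0,"wy":0,"wz":0.64},{"tx":-0.472,"ty":1,"tz":0,"wx":0,"wy":0,"wz":0.64},{"tx":-0.472,"ty":1,"tz":0,"wx":0,"wy":0,"wz":0.64},{"tx":-0.472,"ty":1,"tz":0,"wx":0,"wy":0,"wz":0.64}]' 0.29
python3 -m creep '[{"tx":0,"ty":0.1,"tz":0,"wx":0,"wy":0,"wz":0},{"tx":0,"ty":0.219,"tz":0,"wx":0,"wy":0,"wz":0},{"tx":0.149,"ty":0.219,"tz":0,"wx":0,"wy":0,"wz":0},{"tx":0.149,"ty":0.219,"tz":0,"wx":0,"wy":0,"wz":0},{"tx":0.149,"ty":0.219,"tz":0,"wx":0,"wy":0,"wz":0},{"tx":0.149,"ty":0.219,"tz":0,"wx":0,"wy":0,"wz":0}]'
cat > w.py <<'E'
from h import *
import sys
p=env.grab_frame("wrist");save(p,sys.argv[1])
for n,z in [("bottle",11),("jar",11),("dropper",11)]:
  for m in env.mark_of(p,n)[:1]: print(n,np.round(m["pixel"],1),round(m["conf"],2),at_z(p,*m["pixel"],z,True).round(1))
im=p["image"]; hsv=cv2.cvtColor(im,cv2.COLOR_RGB2HSV)
m=((hsv[...,0]<15)&(hsv[...,1]>150)&(hsv[...,2]>110)).astype(np.uint8)
n,l,s,c=cv2.connectedComponentsWithStats(m)
for i in range(1,n):
  if s[i,4]>200:
    cn=cv2.findContours((l==i).astype(np.uint8),0,1)[0][0]; (u,v),r=cv2.minEnclosingCircle(cn)
    print(s[i],(u,v),r,at_z(p,v,u,112,True).round(1))
s=env.read_state();print(s["tcp_pos"],s["orientation"],s["time_s"],s["qpos"].round(2))
E
python3 w.py w5.png
```

```text
time_s: 13.98
tcp_pos: [385.1, 167.2, 363.2]
orientation: [-1.687, -2.649, 0.001]
force: [-0.0, -1.1, 0.3]
grip_width: 0.709
grip_force: 0.0
time_s: 14.72
tcp_pos: [459.0, 275.9, 363.8]
orientation: [-1.685, -2.651, 0.0]
force: [-0.6, -0.2, -0.0]
grip_width: 0.712
grip_force: 0.0
bottle [215.2 347.8] 0.63 [531.8 279.3  11. ]
jar [213.5 348.7] 0.96 [531.7 281.4  11. ]
dropper [233.3 403.2] 0.7 [602.4 287.9  11. ]
[ 264  194   47   50 1493] (286.5128479003906, 218.57489013671875) 25.056180953979492 [457.9 278.4 112. ]
[459.04273039 276.16722479 364.29922244] [1.68378460e+00 2.65182823e+00 1.37468162e-03] 14.925 [ 0.45 -0.02  1.72  0.    1.44  0.01]
```

View pics/w5.png

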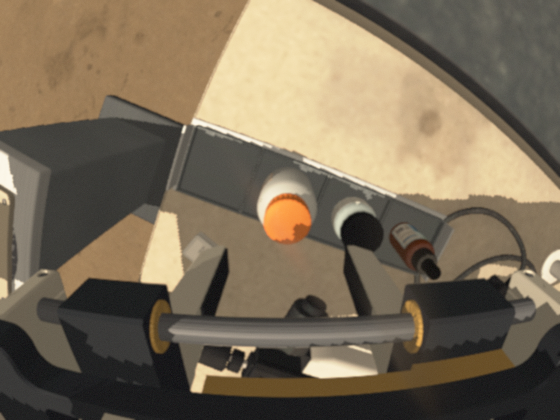

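The bottle cap is at (287,219), between the finger planes, and the jar and dropper stand clear. I'll descend and grip.

```bash
python3 -m creep '[{"tx":-0.001,"ty":0.002,"tz":-0.05,"wx":0,"wy":0,"wz":0},{"tx":-0.001,"ty":0.002,"tz":-0.12,"wx":0,"wy":0,"wz":0},{"tx":-0.001,"ty":0.002,"tz":-0.19,"wx":0,"wy":0,"wz":0},{"tx":-0.001,"ty":0.002,"tz":-0.271,"wx":0,"wy":0,"wz":0},{"tx":-0.001,"ty":0.002,"tz":-0.271,"wx":0,"wy":0,"wz":0},{"tx":-0.001,"ty":0.002,"tz":-0.271,"wx":0,"wy":0,"wz":0}]' 
python3 -m creep '[{"tx":0,"ty":0,"tz":0,"wx":0,"wy":0,"wz":0},{"tx":0,"ty":0,"tz":0,"wx":0,"wy":0,"wz":0},{"tx":0,"ty":0,"tz":0,"wx":0,"wy":0,"wz":0},{"tx":0,"ty":0,"tz":0,"wx":0,"wy":0,"wz":0},{"tx":0,"ty":0,"tz":0,"wx":0,"wy":0,"wz":0},{"tx":0,"ty":0,"tz":0,"wx":0,"wy":0,"wz":0}]' 1 25
```

```text
time_s: 15.68
tcp_pos: [459.5, 277.7, 229.9]
orientation: [1.683, 2.652, 0.002]
force: [0.1, 0.5, 1.0]
grip_width: 0.707
grip_force: 0.0
time_s: 16.42
tcp_pos: [459.6, 277.7, 230.0]
orientation: [1.683, 2.652, 0.003]
force: [-2.4, -1.3, 7.4]
grip_width: 0.553
grip_force: 25.0
```

```bash
python3 -m creep '[{"tx":0,"ty":0,"tz":0.03,"wx":0,"wy":0,"wz":0},{"tx":0,"ty":0,"tz":0.1,"wx":0,"wy":0,"wz":0},{"tx":0,"ty":0,"tz":0.2,"wx":0,"wy":0,"wz":0},{"tx":0,"ty":0,"tz":0.2,"wx":0,"wy":0,"wz":0},{"tx":0,"ty":0,"tz":0.2,"wx":0,"wy":0,"wz":0},{"tx":0,"ty":0,"tz":0.2,"wx":0,"wy":0,"wz":0}]'
python3 -m creep '[{"tx":-0.06,"ty":0,"tz":0,"wx":0,"wy":0,"wz":0},{"tx":-0.148,"ty":0,"tz":0,"wx":0,"wy":0,"wz":0},{"tx":-0.148,"ty":-1,"tz":0,"wx":0,"wy":0,"wz":0},{"tx":-0.148,"ty":-1,"tz":0,"wx":0,"wy":0,"wz":0},{"tx":-0.148,"ty":-1,"tz":0,"wx":0,"wy":0,"wz":0},{"tx":-0.148,"ty":-1,"tz":0,"wx":0,"wy":0,"wz":0},{"tx":-0.148,"ty":-1,"tz":0,"wx":0,"wy":0,"wz":0},{"tx":-0.148,"ty":-1,"tz":0,"wx":0,"wy":0,"wz":0},{"tx":-0.148,"ty":-1,"tz":0,"wx":0,"wy":0,"wz":0},{"tx":-0.148,"ty":-1,"tz":0,"wx":0,"wy":0,"wz":0},{"tx":-0.148,"ty":-1,"tz":0,"wx":0,"wy":0,"wz":0},{"tx":-0.148,"ty":-1,"tz":0,"wx":0,"wy":0,"wz":0},{"tx":-0.148,"ty":-1,"tz":0,"wx":0,"wy":0,"wz":0},{"tx":-0.148,"ty":-1,"tz":0,"wx":0,"wy":0,"wz":0}]'
```

```text
time_s: 17.18
tcp_pos: [458.4, 277.1, 326.5]
orientation: [-1.682, -2.651, 0.004]
force: [-0.5, -0.7, -1.5]
grip_width: 0.551
grip_force: 25.0
time_s: 18.92
tcp_pos: [385.3, -221.4, 328.1]
orientation: [-1.68, -2.654, -0.0]
force: [0.3, -0.2, -2.1]
grip_width: 0.552
grip_force: 25.0
```

```bash
python3 -m creep '[{"tx":0,"ty":-0.1,"tz":0,"wx":0,"wy":0,"wz":0},{"tx":0,"ty":-0.225,"tz":0,"wx":0,"wy":0,"wz":0},{"tx":0.1,"ty":-0.225,"tz":0,"wx":0,"wy":0,"wz":0},{"tx":0.22,"ty":-0.225,"tz":0,"wx":0,"wy":0,"wz":0},{"tx":0.324,"ty":-0.225,"tz":0,"wx":0,"wy":0,"wz":0},{"tx":0.324,"ty":-0.225,"tz":0,"wx":0,"wy":0,"wz":0},{"tx":0.324,"ty":-0.225,"tz":-0.08,"wx":0,"wy":0,"wz":0},{"tx":0.324,"ty":-0.225,"tz":-0.14,"wx":0,"wy":0,"wz":0},{"tx":0.324,"ty":-0.225,"tz":-0.17,"wx":0,"wy":0,"wz":0},{"tx":0.324,"ty":-0.225,"tz":-0.185,"wx":0,"wy":0,"wz":0},{"tx":0.324,"ty":-0.225,"tz":-0.195,"wx":0,"wy":0,"wz":0},{"tx":0.324,"ty":-0.225,"tz":-0.195,"wx":0,"wy":0,"wz":0},{"tx":0.324,"ty":-0.225,"tz":-0.195,"wx":0,"wy":0,"wz":0}]'
```

```text
time_s: 20.55
tcp_pos: [547.4, -335.3, 231.8]
orientation: [1.682, 2.651, -0.0]
force: [0.8, -0.0, -2.0]
grip_width: 0.554
grip_force: 25.0
```

```bash
python3 -m creep '[{"tx":0,"ty":0,"tz":-0.004,"wx":0,"wy":0,"wz":0},{"tx":0,"ty":0,"tz":-0.004,"wx":0,"wy":0,"wz":0},{"tx":0,"ty":0,"tz":-0.004,"wx":0,"wy":0,"wz":0}]'
python3 -m creep '[{"tx":0,"ty":0,"tz":0,"wx":0,"wy":0,"wz":0},{"tx":0,"ty":0,"tz":0,"wx":0,"wy":0,"wz":0},{"tx":0,"ty":0,"tz":0,"wx":0,"wy":0,"wz":0},{"tx":0,"ty":0,"tz":0.06,"wx":0,"wy":0,"wz":0},{"tx":0,"ty":0,"tz":0.26,"wx":0,"wy":0,"wz":0},{"tx":0,"ty":0,"tz":0.26,"wx":0,"wy":0,"wz":0},{"tx":0,"ty":0,"tz":0.26,"wx":0,"wy":0,"wz":0},{"tx":0,"ty":0,"tz":0.26,"wx":0,"wy":0,"wz":0}]' 0.29
python3 w.py w6.png
```

```text
time_s: 20.92
tcp_pos: [547.4, -335.4, 230.1]
orientation: [1.682, 2.651, -0.0]
force: [-1.4, 0.5, 6.6]
grip_width: 0.555
grip_force: 25.0
time_s: 21.92
tcp_pos: [546.8, -334.9, 357.8]
orientation: [-1.683, -2.652, -0.0]
force: [-0.1, 0.9, -0.9]
grip_width: 0.707
grip_force: 0.0
bottle [190.  285.8] 0.7 [ 545.6 -333.5   11. ]
[ 263  199   48   51 1813] (285.47296142578125, 223.6351318359375) 25.485231399536133 [ 545.7 -334.4  112. ]
[368 247  26  27 323] (378.5, 261.0) 15.945319175720215 [ 626.4 -331.7  112. ]
[ 546.63320719 -334.78046421  356.67147287] [-1.68157751e+00 -2.64983077e+00 -3.48730905e-04] 22.125 [-0.63  0.27  1.42  0.    1.46 -1.07]
```

View pics/w6.png

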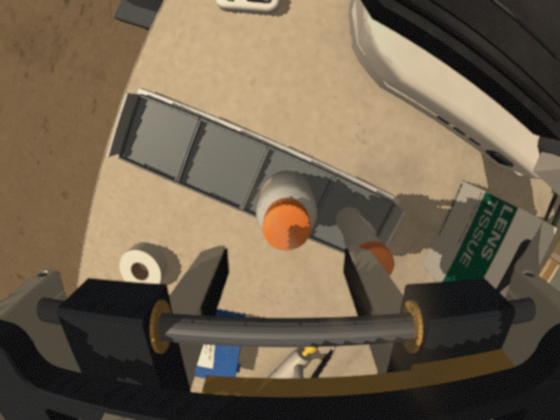

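The bottle stands upright in compartment 2, cap at (285,224), and the tube is undisturbed. The dropper goes next, because the gripper body would crowd it if I took the jar first.

```bash
python3 -m creep '[{"tx":-0.08,"ty":0,"tz":0,"wx":0,"wy":0,"wz":0},{"tx":-0.324,"ty":0,"tz":0,"wx":0,"wy":0,"wz":0},{"tx":-0.324,"ty":0,"tz":0,"wx":0,"wy":0,"wz":0},{"tx":-0.324,"ty":0,"tz":0,"wx":0,"wy":0,"wz":0},{"tx":-0.324,"ty":1,"tz":0,"wx":0,"wy":0,"wz":-0.11},{"tx":-0.324,"ty":1,"tz":0,"wx":0,"wy":0,"wz":-0.11},{"tx":-0.324,"ty":1,"tz":0,"wx":0,"wy":0,"wz":-0.11},{"tx":-0.324,"ty":1,"tz":0,"wx":0,"wy":0,"wz":-0.11},{"tx":-0.324,"ty":1,"tz":0,"wx":0,"wy":0,"wz":-0.11},{"tx":-0.324,"ty":1,"tz":0,"wx":0,"wy":0,"wz":-0.11},{"tx":-0.324,"ty":1,"tz":0,"wx":0,"wy":0,"wz":-0.11},{"tx":-0.324,"ty":1,"tz":0,"wx":0,"wy":0,"wz":-0.11},{"tx":-0.324,"ty":1,"tz":0,"wx":0,"wy":0,"wz":-0.11},{"tx":-0.324,"ty":1,"tz":0,"wx":0,"wy":0,"wz":-0.11},{"tx":-0.324,"ty":1,"tz":0,"wx":0,"wy":0,"wz":-0.11}]' 0.46
python3 -m creep '[{"tx":0,"ty":0.1,"tz":0,"wx":0,"wy":0,"wz":0},{"tx":0,"ty":0.246,"tz":0,"wx":0,"wy":0,"wz":0},{"tx":0.08,"ty":0.246,"tz":0,"wx":0,"wy":0,"wz":0},{"tx":0.438,"ty":0.246,"tz":0,"wx":0,"wy":0,"wz":0},{"tx":0.438,"ty":0.246,"tz":0,"wx":0,"wy":0,"wz":0},{"tx":0.438,"ty":0.246,"tz":0,"wx":0,"wy":0,"wz":0},{"tx":0.438,"ty":0.246,"tz":0,"wx":0,"wy":0,"wz":0},{"tx":0.438,"ty":0.246,"tz":0,"wx":0,"wy":0,"wz":0},{"tx":0.438,"ty":0.246,"tz":0,"wx":0,"wy":0,"wz":0}]'
python3 w.py w7.png
```

```text
time_s: 24.0
tcp_pos: [385.4, 163.9, 358.6]
orientation: [2.116, 2.322, -0.001]
force: [0.3, -0.4, -0.7]
grip_width: 0.542
grip_force: 0.0
time_s: 25.12
tcp_pos: [603.5, 287.3, 359.7]
orientation: [2.115, 2.323, 0.001]
force: [-0.8, 0.6, 0.5]
grip_width: 0.539
grip_force: 0.0
jar [188.5 218.2] 0.78 [532.  283.6  11. ]
dropper [191.8 283.6] 0.59 [601.1 286.3  11. ]
[603.40157757 288.08174809 359.78960893] [2.11321673e+00 2.32383263e+00 1.86523073e-03] 25.325 [0.37 0.34 1.33 0.   1.47 0.27]
```

View pics/w7.png

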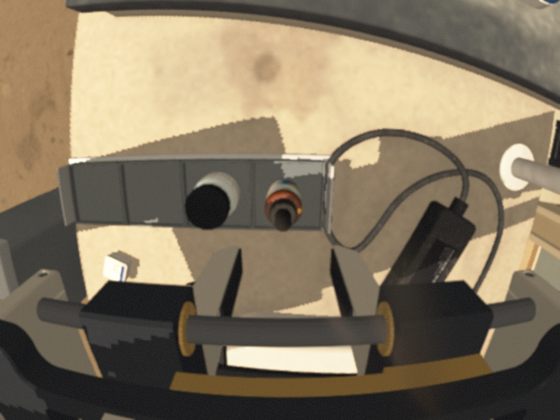

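The dropper's teat is at (283,213), about 2 mm toward the robot from the gripper centre, and the fingers clear both the jar and the end plate. I'll grip it.

```bash
python3 -m creep '[{"tx":-0.004,"ty":-0.002,"tz":-0.05,"wx":0,"wy":0,"wz":0},{"tx":-0.004,"ty":-0.002,"tz":-0.12,"wx":0,"wy":0,"wz":0},{"tx":-0.004,"ty":-0.002,"tz":-0.19,"wx":0,"wy":0,"wz":0},{"tx":-0.004,"ty":-0.002,"tz":-0.25,"wx":0,"wy":0,"wz":0},{"tx":-0.004,"ty":-0.002,"tz":-0.274,"wx":0,"wy":0,"wz":0},{"tx":-0.004,"ty":-0.002,"tz":-0.274,"wx":0,"wy":0,"wz":0},{"tx":-0.004,"ty":-0.002,"tz":-0.274,"wx":0,"wy":0,"wz":0}]' 
python3 -m creep '[{"tx":0,"ty":0,"tz":0,"wx":0,"wy":0,"wz":0},{"tx":0,"ty":0,"tz":0,"wx":0,"wy":0,"wz":0},{"tx":0,"ty":0,"tz":0,"wx":0,"wy":0,"wz":0},{"tx":0,"ty":0,"tz":0,"wx":0,"wy":0,"wz":0},{"tx":0,"ty":0,"tz":0,"wx":0,"wy":0,"wz":0},{"tx":0,"ty":0,"tz":0,"wx":0,"wy":0,"wz":0}]' 1 20
python3 -m creep '[{"tx":0,"ty":0,"tz":0.03,"wx":0,"wy":0,"wz":0},{"tx":0,"ty":0,"tz":0.1,"wx":0,"wy":0,"wz":0},{"tx":0,"ty":0,"tz":0.2,"wx":0,"wy":0,"wz":0},{"tx":0,"ty":0,"tz":0.24,"wx":0,"wy":0,"wz":0},{"tx":0,"ty":0,"tz":0.24,"wx":0,"wy":0,"wz":0},{"tx":0,"ty":0,"tz":0.24,"wx":0,"wy":0,"wz":0}]'
python3 w.py w8.png
```

```text
time_s: 26.2
tcp_pos: [602.7, 287.3, 223.7]
orientation: [2.113, 2.323, 0.004]
force: [-0.4, -0.4, 0.9]
grip_width: 0.54
grip_force: 0.0
time_s: 26.95
tcp_pos: [602.3, 287.1, 222.6]
orientation: [2.114, 2.323, 0.001]
force: [-0.3, 0.3, 5.3]
grip_width: 0.343
grip_force: 20.0
time_s: 27.7
tcp_pos: [601.4, 286.7, 339.3]
orientation: [-2.113, -2.323, 0.005]
force: [0.5, -0.4, -1.6]
grip_width: 0.336
grip_force: 20.0
jar [195.1 218.3] 0.97 [532.9 280.8  11. ]
dropper [244.2 287. ] 0.59 [606.1 235.1  11. ]
[601.57264286 286.75570476 339.4990649 ] [-2.11329926 -2.32255893  0.00470188] 27.9 [ 0.37  0.34  1.36 -0.    1.44  0.27]
```

View pics/w8.png

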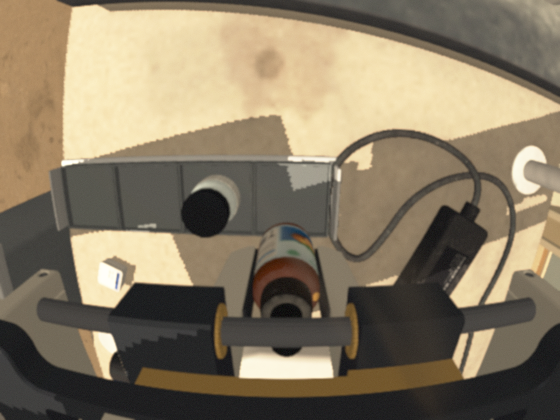

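The dropper is held upright, collar at (287,295), and the jar is undisturbed at (208,210). I'll carry it to the nearest target compartment.

```bash
python3 -m creep '[{"tx":-0.06,"ty":0,"tz":0,"wx":0,"wy":0,"wz":0},{"tx":-0.16,"ty":0,"tz":0,"wx":0,"wy":0,"wz":0},{"tx":-0.434,"ty":0,"tz":0,"wx":0,"wy":0,"wz":0},{"tx":-0.434,"ty":0,"tz":0,"wx":0,"wy":0,"wz":0},{"tx":-0.434,"ty":0,"tz":0,"wx":0,"wy":0,"wz":0},{"tx":-0.434,"ty":-0.08,"tz":0,"wx":0,"wy":0,"wz":0},{"tx":-0.434,"ty":-1,"tz":0,"wx":0,"wy":0,"wz":0},{"tx":-0.434,"ty":-1,"tz":0,"wx":0,"wy":0,"wz":0},{"tx":-0.434,"ty":-1,"tz":0,"wx":0,"wy":0,"wz":0},{"tx":-0.434,"ty":-1,"tz":0,"wx":0,"wy":0,"wz":0},{"tx":-0.434,"ty":-1,"tz":0,"wx":0,"wy":0,"wz":0},{"tx":-0.434,"ty":-1,"tz":0,"wx":0,"wy":0,"wz":0},{"tx":-0.434,"ty":-1,"tz":0,"wx":0,"wy":0,"wz":0},{"tx":-0.434,"ty":-1,"tz":0,"wx":0,"wy":0,"wz":0},{"tx":-0.434,"ty":-1,"tz":0,"wx":0,"wy":0,"wz":0}]' 1 30
python3 -m creep '[{"tx":0,"ty":-0.1,"tz":0,"wx":0,"wy":0,"wz":0},{"tx":0.028,"ty":-0.251,"tz":0,"wx":0,"wy":0,"wz":0},{"tx":0.028,"ty":-0.251,"tz":0,"wx":0,"wy":0,"wz":0},{"tx":0.028,"ty":-0.251,"tz":-0.06,"wx":0,"wy":0,"wz":0},{"tx":0.028,"ty":-0.251,"tz":-0.14,"wx":0,"wy":0,"wz":0},{"tx":0.028,"ty":-0.251,"tz":-0.2,"wx":0,"wy":0,"wz":0},{"tx":0.028,"ty":-0.251,"tz":-0.22,"wx":0,"wy":0,"wz":0},{"tx":0.028,"ty":-0.251,"tz":-0.234,"wx":0,"wy":0,"wz":0},{"tx":0.028,"ty":-0.251,"tz":-0.234,"wx":0,"wy":0,"wz":0},{"tx":0.028,"ty":-0.251,"tz":-0.234,"wx":0,"wy":0,"wz":0}]'
```

```text
time_s: 29.78
tcp_pos: [384.9, -215.0, 341.5]
orientation: [-2.118, -2.32, 0.0]
force: [0.1, -0.2, -0.5]
grip_width: 0.338
grip_force: 30.0
time_s: 31.02
tcp_pos: [399.5, -338.9, 226.0]
orientation: [2.113, 2.322, -0.0]
force: [-0.4, -0.1, -0.4]
grip_width: 0.339
grip_force: 30.0
```

```bash
python3 -m creep '[{"tx":0,"ty":0,"tz":-0.003,"wx":0,"wy":0,"wz":0},{"tx":0,"ty":0,"tz":-0.005,"wx":0,"wy":0,"wz":0},{"tx":0,"ty":0,"tz":-0.005,"wx":0,"wy":0,"wz":0},{"tx":0,"ty":0,"tz":-0.005,"wx":0,"wy":0,"wz":0}]'
```

```text
time_s: 31.52
tcp_pos: [399.1, -338.7, 222.5]
orientation: [2.114, 2.323, -0.0]
force: [-0.9, -0.1, 1.3]
grip_width: 0.337
grip_force: 30.0
```

```bash
python3 -m creep '[{"tx":0,"ty":0,"tz":-0.001,"wx":0,"wy":0,"wz":0},{"tx":0,"ty":0,"tz":-0.001,"wx":0,"wy":0,"wz":0},{"tx":0,"ty":0,"tz":-0.001,"wx":0,"wy":0,"wz":0},{"tx":0,"ty":0,"tz":0.05,"wx":0,"wy":0,"wz":0},{"tx":0,"ty":0,"tz":0.26,"wx":0,"wy":0,"wz":0},{"tx":0,"ty":0,"tz":0.26,"wx":0,"wy":0,"wz":0},{"tx":0,"ty":0,"tz":0.26,"wx":0,"wy":0,"wz":0},{"tx":0,"ty":0,"tz":0.26,"wx":0,"wy":0,"wz":0}]' 0.42
python3 w.py w9.png
```

```text
time_s: 32.52
tcp_pos: [398.9, -338.4, 351.6]
orientation: [-2.114, -2.323, -0.0]
force: [0.4, 0.2, -0.2]
grip_width: 0.58
grip_force: 0.0
bottle [202.9 420.9] 0.84 [ 546.  -334.5   11. ]
dropper [194.3 286.4] 0.66 [ 399.  -339.7   11. ]
[ 440  213   45   47 1379] (460.53204345703125, 235.88433837890625) 23.5435848236084 [ 540.2 -333.8  112. ]
[516 227  31  34 661] (532.1052856445312, 243.36842346191406) 17.397598266601562 [ 627.5 -336.1  112. ]
[ 398.65153627 -338.17314136  350.38177832] [-2.11214480e+00 -2.32138014e+00 -3.27632196e-04] 32.725 [-0.8  -0.05  1.77  0.    1.42 -0.9 ]
```

View pics/w9.png

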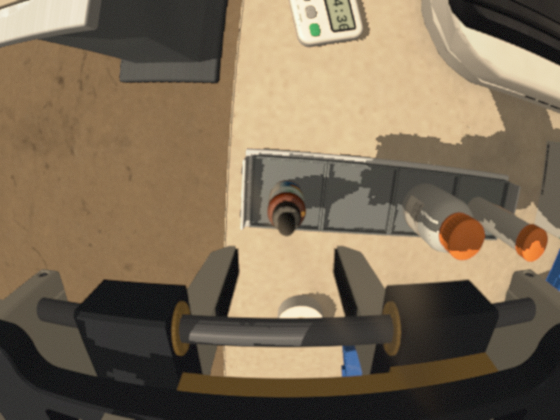

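The dropper stands upright in the nearest compartment, teat at (286,222), with the bottle and tube still upright. Now the jar.

```bash
python3 -m creep '[{"tx":-0.028,"ty":0.08,"tz":0,"wx":0,"wy":0,"wz":0},{"tx":-0.028,"ty":1,"tz":0,"wx":0,"wy":0,"wz":0},{"tx":-0.028,"ty":1,"tz":0,"wx":0,"wy":0,"wz":0},{"tx":-0.028,"ty":1,"tz":0,"wx":0,"wy":0,"wz":0},{"tx":-0.028,"ty":1,"tz":0,"wx":0,"wy":0,"wz":0},{"tx":-0.028,"ty":1,"tz":0,"wx":0,"wy":0,"wz":0},{"tx":-0.028,"ty":1,"tz":0,"wx":0,"wy":0,"wz":0},{"tx":-0.028,"ty":1,"tz":0,"wx":0,"wy":0,"wz":0},{"tx":-0.028,"ty":1,"tz":0,"wx":0,"wy":0,"wz":0},{"tx":-0.028,"ty":1,"tz":0,"wx":0,"wy":0,"wz":0},{"tx":-0.028,"ty":1,"tz":0,"wx":0,"wy":0,"wz":0}]' 0.25
python3 -m creep '[{"tx":0,"ty":0.1,"tz":0,"wx":0,"wy":0,"wz":0},{"tx":0,"ty":0.241,"tz":0,"wx":0,"wy":0,"wz":0},{"tx":0,"ty":0.241,"tz":0,"wx":0,"wy":0,"wz":0},{"tx":0.295,"ty":0.241,"tz":0,"wx":0,"wy":0,"wz":0},{"tx":0.295,"ty":0.241,"tz":0,"wx":0,"wy":0,"wz":0},{"tx":0.295,"ty":0.241,"tz":0,"wx":0,"wy":0,"wz":0},{"tx":0.295,"ty":0.241,"tz":0,"wx":0,"wy":0,"wz":0}]'
python3 w.py w10.png
```

```text
time_s: 34.1
tcp_pos: [384.9, 160.9, 351.6]
orientation: [-2.114, -2.323, 0.002]
force: [0.4, -0.5, 0.4]
grip_width: 0.75
grip_force: 0.0
time_s: 34.98
tcp_pos: [534.2, 279.5, 351.5]
orientation: [-2.118, -2.32, 0.002]
force: [-0.9, -0.2, -0.3]
grip_width: 0.75
grip_force: 0.0
jar [189.1 286.8] 0.79 [534.  283.1  11. ]
[531.75650191 281.35793085 352.36454692] [-2.11447703e+00 -2.32324128e+00  5.04366312e-04] 35.175 [0.4  0.16 1.55 0.   1.43 0.31]
```

```bash
python3 -m creep '[{"tx":0,"ty":0,"tz":-0.05,"wx":0,"wy":0,"wz":0},{"tx":0,"ty":0,"tz":-0.12,"wx":0,"wy":0,"wz":0},{"tx":0,"ty":0,"tz":-0.19,"wx":0,"wy":0,"wz":0},{"tx":0,"ty":0,"tz":-0.25,"wx":0,"wy":0,"wz":0},{"tx":0,"ty":0,"tz":-0.266,"wx":0,"wy":0,"wz":0},{"tx":0,"ty":0,"tz":-0.266,"wx":0,"wy":0,"wz":0},{"tx":0,"ty":0,"tz":-0.266,"wx":0,"wy":0,"wz":0}]' 
python3 -m creep '[{"tx":0,"ty":0,"tz":0,"wx":0,"wy":0,"wz":0},{"tx":0,"ty":0,"tz":0,"wx":0,"wy":0,"wz":0},{"tx":0,"ty":0,"tz":0,"wx":0,"wy":0,"wz":0},{"tx":0,"ty":0,"tz":0,"wx":0,"wy":0,"wz":0},{"tx":0,"ty":0,"tz":0,"wx":0,"wy":0,"wz":0},{"tx":0,"ty":0,"tz":0,"wx":0,"wy":0,"wz":0}]' 1 25
python3 -m creep '[{"tx":0,"ty":0,"tz":0.03,"wx":0,"wy":0,"wz":0},{"tx":0,"ty":0,"tz":0.1,"wx":0,"wy":0,"wz":0},{"tx":0,"ty":0,"tz":0.2,"wx":0,"wy":0,"wz":0},{"tx":0,"ty":0,"tz":0.26,"wx":0,"wy":0,"wz":0},{"tx":0,"ty":0,"tz":0.26,"wx":0,"wy":0,"wz":0},{"tx":0,"ty":0,"tz":0.26,"wx":0,"wy":0,"wz":0}]'
```

```text
time_s: 36.05
tcp_pos: [533.1, 282.3, 221.2]
orientation: [2.113, 2.323, 0.004]
force: [-0.2, 0.1, 0.0]
grip_width: 0.749
grip_force: 0.0
time_s: 36.8
tcp_pos: [532.7, 282.0, 219.6]
orientation: [2.114, 2.323, 0.001]
force: [0.3, 0.2, 2.8]
grip_width: 0.46
grip_force: 25.0
time_s: 37.55
tcp_pos: [532.1, 281.8, 348.2]
orientation: [-2.114, -2.323, 0.002]
force: [0.5, -0.4, -1.3]
grip_width: 0.463
grip_force: 25.0
```

```bash
python3 -m creep '[{"tx":-0.08,"ty":0,"tz":0,"wx":0,"wy":0,"wz":0},{"tx":-0.18,"ty":0,"tz":0,"wx":0,"wy":0,"wz":0},{"tx":-0.295,"ty":0,"tz":0,"wx":0,"wy":0,"wz":0},{"tx":-0.295,"ty":0,"tz":0,"wx":0,"wy":0,"wz":0},{"tx":-0.295,"ty":-1,"tz":0,"wx":0,"wy":0,"wz":-0.53},{"tx":-0.295,"ty":-1,"tz":0,"wx":0,"wy":0,"wz":-0.53},{"tx":-0.295,"ty":-1,"tz":0,"wx":0,"wy":0,"wz":-0.53},{"tx":-0.295,"ty":-1,"tz":0,"wx":0,"wy":0,"wz":-0.53},{"tx":-0.295,"ty":-1,"tz":0,"wx":0,"wy":0,"wz":-0.53},{"tx":-0.295,"ty":-1,"tz":0,"wx":0,"wy":0,"wz":-0.53},{"tx":-0.295,"ty":-1,"tz":0,"wx":0,"wy":0,"wz":-0.53},{"tx":-0.295,"ty":-1,"tz":0,"wx":0,"wy":0,"wz":-0.53},{"tx":-0.295,"ty":-1,"tz":0,"wx":0,"wy":0,"wz":-0.53},{"tx":-0.295,"ty":-1,"tz":0,"wx":0,"wy":0,"wz":-0.53},{"tx":-0.295,"ty":-1,"tz":0,"wx":0,"wy":0,"wz":-0.53},{"tx":-0.295,"ty":-1,"tz":0,"wx":0,"wy":0,"wz":-0.53},{"tx":-0.295,"ty":-1,"tz":0,"wx":0,"wy":0,"wz":-0.53}]'
python3 -m creep '[{"tx":0,"ty":-0.08,"tz":0,"wx":0,"wy":0,"wz":0},{"tx":0.03,"ty":-0.14,"tz":0,"wx":0,"wy":0,"wz":0},{"tx":0.1,"ty":-0.19,"tz":0,"wx":0,"wy":0,"wz":0},{"tx":0.176,"ty":-0.238,"tz":0,"wx":0,"wy":0,"wz":0},{"tx":0.176,"ty":-0.238,"tz":0,"wx":0,"wy":0,"wz":0},{"tx":0.176,"ty":-0.238,"tz":0,"wx":0,"wy":0,"wz":0},{"tx":0.176,"ty":-0.238,"tz":0,"wx":0,"wy":0,"wz":0}]'
python3 w.py w11.png
```

```text
time_s: 39.67
tcp_pos: [385.2, -217.5, 349.3]
orientation: [3.141, 0.004, 0.0]
force: [-0.6, -0.0, -1.4]
grip_width: 0.467
grip_force: 25.0
time_s: 40.55
tcp_pos: [472.6, -336.4, 349.7]
orientation: [3.141, 0.001, 0.001]
force: [-0.3, 1.1, -0.4]
grip_width: 0.465
grip_force: 25.0
bottle [116.  285.8] 0.57 [ 549.8 -336.5   11. ]
jar [244.2 283.6] 0.7 [ 416.2 -334.4   11. ]
[ 256    0   51   36 1517] (281.0, 12.5) 25.401870727539062 [ 622.7 -333.2  112. ]
[ 260   95   54   53 2206] (286.4547424316406, 120.82897186279297) 26.734086990356445 [ 547.8 -337.   112. ]
[ 472.67183639 -336.77861957  349.89913094] [3.14093169e+00 2.09993885e-04 1.15540772e-03] 40.75 [-0.71  0.11  1.61 -0.    1.42  0.86]
```

View pics/w11.png

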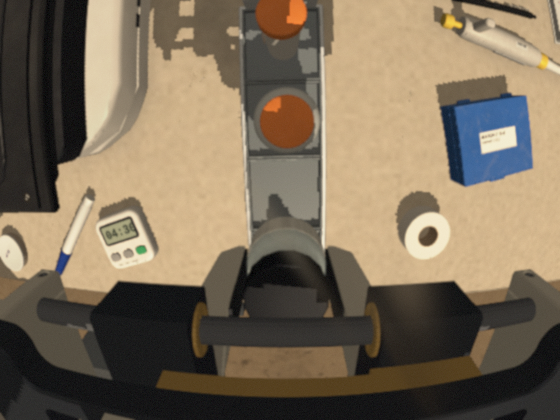

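The jar is held upright over the rack. The bottle at (286,121) and tube at (281,13) are straight ahead, and its compartment is clear. I'll lower it.

```bash
python3 -m creep '[{"tx":0.001,"ty":0,"tz":-0.05,"wx":0,"wy":0,"wz":0},{"tx":0.001,"ty":0,"tz":-0.12,"wx":0,"wy":0,"wz":0},{"tx":0.001,"ty":0,"tz":-0.19,"wx":0,"wy":0,"wz":0},{"tx":0.001,"ty":0,"tz":-0.23,"wx":0,"wy":0,"wz":0},{"tx":0.001,"ty":0,"tz":-0.25,"wx":0,"wy":0,"wz":0},{"tx":0.001,"ty":0,"tz":-0.256,"wx":0,"wy":0,"wz":0},{"tx":0.001,"ty":0,"tz":-0.26,"wx":0,"wy":0,"wz":0},{"tx":0.001,"ty":0,"tz":-0.26,"wx":0,"wy":0,"wz":0},{"tx":0.001,"ty":0,"tz":-0.26,"wx":0,"wy":0,"wz":0}]'
```

```text
time_s: 41.88
tcp_pos: [473.8, -337.3, 220.0]
orientation: [3.141, 0.0, 0.001]
force: [0.6, 0.8, 0.5]
grip_width: 0.464
grip_force: 25.0
```

```bash
python3 -m creep '[{"tx":0,"ty":0,"tz":0,"wx":0,"wy":0,"wz":0},{"tx":0,"ty":0,"tz":0,"wx":0,"wy":0,"wz":0},{"tx":0,"ty":0,"tz":0,"wx":0,"wy":0,"wz":0},{"tx":0,"ty":0,"tz":0.05,"wx":0,"wy":0,"wz":0},{"tx":0,"ty":0,"tz":0.28,"wx":0,"wy":0,"wz":0},{"tx":0,"ty":0,"tz":0.28,"wx":0,"wy":0,"wz":0},{"tx":0,"ty":0,"tz":0.28,"wx":0,"wy":0,"wz":0},{"tx":0,"ty":0,"tz":0.28,"wx":0,"wy":0,"wz":0}]' 0.25
python3 -m creep '[{"tx":-0.16,"ty":0,"tz":0,"wx":0,"wy":0,"wz":0},{"tx":-0.16,"ty":0,"tz":0.1,"wx":0,"wy":0,"wz":0},{"tx":-0.16,"ty":0,"tz":0.1,"wx":0,"wy":0,"wz":0},{"tx":-0.16,"ty":0,"tz":0.1,"wx":0,"wy":0,"wz":0}]'
python3 w.py w12.png
python3 - <<'E'
from h import *
s=env.grab_frame("scene")["image"][110:260,270:420]; w=cv2.imread("pics/w12.png")[:300,180:400]
a=cv2.resize(s,(400,400),interpolation=cv2.INTER_CUBIC)[:,:,::-1]
b=cv2.resize(w,(293,400),interpolation=cv2.INTER_CUBIC)
cv2.imwrite("pics/fin.png",np.hstack([a,b]))
E
```

```text
time_s: 42.88
tcp_pos: [473.4, -337.0, 359.0]
orientation: [3.142, 0.0, 0.0]
force: [-0.7, -0.1, -0.2]
grip_width: 0.754
grip_force: 0.0
time_s: 43.38
tcp_pos: [393.4, -337.0, 407.8]
orientation: [-3.14, 0.0, 0.002]
force: [-0.9, 0.7, -0.9]
grip_width: 0.748
grip_force: 0.0
bottle [ 48.4 286.1] 0.67 [ 548.7 -336.8   11. ]
jar [113.  287.2] 0.68 [ 472.7 -338.1   11. ]
dropper [176.2 289.3] 0.61 [ 398.4 -340.6   11. ]
[ 266    9   42   42 1359] (286.0958251953125, 29.40592384338379) 21.7823486328125 [ 545.8 -336.8  112. ]
[ 393.69950276 -336.82245651  407.67079893] [-3.13965979e+00 -8.58842569e-04  2.82703989e-03] 43.575 [-0.81 -0.09  1.71  0.    1.53  0.76]
```

View pics/fin.png

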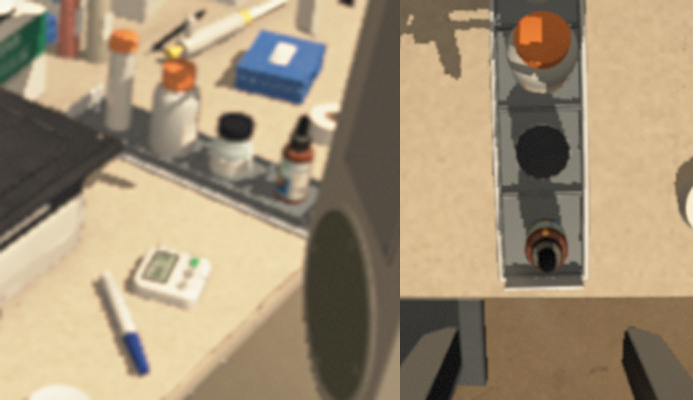

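All four stand upright in the target rack. From far to near they are tube (120,80), bottle (175,110), jar (233,145) and dropper (297,165), and the gripper is clear.

```bash
python3 -c "
from station import env
print(env.job_done())"
```

```text
the job is handed in; nothing more can be done
None
```

The four containers now stand upright in the target rack in reversed order (nearest to farthest: dropper, jar, bottle, tube); the job was handed in at about 44 s, and no verdict came back.

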